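# Stock the nougat display case and latch its glass door

### The job

Lay the long bar of nougat flat in the pulled-out tray of the glass display case and let go of it, then slide the tray fully home. Then push the case's door gently shut until it snaps home on its catch, without slamming it or pressing hard on the glass; leave everything else on the counter where it is.

Things in the scene. Friction and masses are not known exactly. Their poses are not given: they have to be found in the camera images.
- case: Fixed glass display case with aluminium edges, 180 (x) by 240 (y) by 200 mm high, door and tray at its open front. Origin: centre of its underside; x points from the front to the back, y to the left seen from the front, z up. Clear inside: x -90 (front, no lip) to 84 mm (back pane), y -108 to 108, z 20 (floor) to 186 mm
- shelf_edge (a point): Middle of the front edge of the glass guard shelf over the case, at (-141, 0, 230) mm in the case frame; axes as the case. The shelf is 8 mm thick, 254 mm wide and runs back from here, reaching out 50 mm beyond the case's front: hands at the front must come in sloping under it, tilted 30 to 45 degrees from vertical, pointing in
- tray (a joint): How far the steel tray on the case floor is pulled out to the front, m: 0 fully home (rigid stop), starts at 0.13 to 0.155, limit 0.155. It slides along the case's x axis with about 1.5 N drag and stays where left. The door cannot shut while the tray stands out more than 5 mm
- tray_floor (a point): Centre of the tray's inner floor, 26 mm above the counter; axes as the case. Inside, x runs from -78 to 80 mm and y from -81 to 81 mm; side and rear rims stand 10 mm above the floor, the upright front 29 mm
- tray_front (a point): Middle of the outer face of the tray's upright front, where it can be pushed: a flat aluminium plate 180 mm wide, 21 to 55 mm above the counter, 6 mm thick, 84 mm in front of tray_floor; this point is 38 mm above the counter. With the tray home it lies at x = -85 mm in the case frame
- hinge (a point): Lower end of the door's upright hinge axis, at (-97, 115, 22) mm in the case frame, axes as the case. At door angle q the door runs from here along (-sin q, -cos q) in the case's x, y; its outer face looks along (-cos q, sin q)
- door (a joint): Door angle, rad: 0 fully shut, growing as the free edge swings out to the robot side; starts at 1.5 to 1.9, limit 2.0. It stays where left (hinge drag about 0.5 to 1 N at the edge while moving). At 0 it rests on a rigid stop. The door is glass: never press it with more than 40 N
- catch (a point): Sprung roller catch in a dark housing (30 by 30 by 20 mm) under the guard shelf, over the door's free edge when shut. From about 0.065 rad it resists the door: 7 to 10 N at the edge; once past 0.025 rad the door snaps in to 0 and is held there with about 5 N. Short of that it is not latched
- door_edge (a point): Point on the door's outer face, on its 30 mm wide flat aluminium edge strip: 215 mm from the hinge axis, 105 mm above the counter, a good place to push. Site x points into the door. Door: 230 mm wide, 22 to 188 mm above the counter, 14 mm thick (hinge axis in mid-thickness), aluminium frame and clear pane, outer face flat
- bar_center (a point): Centre (half-way up) of the long nougat bar, cream-coloured with almonds, 120 long (x) by 45 wide (y) by 40 mm high (z), 0.18 to 0.36 kg, lying flat on the counter, +x end away from the robot. It is the only long piece of the three loose nougats at the robot's right front
- bar_end1 (a point): Centre of the bar's end face at its +x end, 60 mm from the centre
- bar_end2 (a point): Centre of the bar's end face at its -x end
- block_center (a point): Centre of a shorter nougat block, 70 by 60 by 40 mm: leave it
- disc_center (a point): Middle of a round nougat cake, 84 mm across, 45 high, 20 mm up: leave it
- honey: Honey jar 70 mm across, 110 high, origin under its base: leave it
- cup: White cup, 80 mm across, 100 high: leave it
- tin: Steel tin, 80 mm across, 120 high: leave it
- spatula: Spatula 260 mm long lying at the left: leave it
Mind the look-alikes: they are no part of the job. Leave any red or turquoise look-alike of the part that bears bar_center alone.

How it is judged:
By the outcome, as a careful person would: the job done as asked, in the order asked, and still so for the second after the job is handed in, with the robot touching nothing.
It also fails if it takes over 72 s, if anything falls off the work surface, if the arm or the gripper's body presses on something with over 40 N, if the wrist force passes 120 N, or if a joint passes its speed limit or range.

### The arm

A 6-joint arm with a two-finger parallel gripper is mounted at the origin on the work surface. World frame = base frame: x ahead of the robot, y to its left, z up, the work surface at z = 0. Lengths are in m, angles in rad, forces in N, time in s.
With the tool pointing down it reaches from about 0.325 to 0.85 m from the base axis. Payload 15.5 kg.
Tool frame: the origin (TCP) lies on the centre line of the jaws, within the pads' length; the fingertips stand 8 mm ahead of it and the grasp point (between the pads) lies 11 mm behind it (tip_reach is the distance from the TCP to the fingertips, in m); y points along the fingers, z is the direction in which the jaws open and shut, and the axes are right-handed (so a half turn about y gives the same grasp; the last joint's range is limited). The gripper opens to 91 mm and grips with 3 to 60 N. Pads are 32 mm wide; open, the fingers measure 118 mm over their backs; the gripper's body (76 mm by 178 mm) begins 60 mm behind the grasp point.
Start: joints at [1.212, 0.494, 1.345, -0, 1.302, -0.096], TCP at [0.163, 0.603, 0.222] pointing down, gripper open.
Joint ranges: [-2.91, 2.91], [-0.82, 2.16], [0.22, 2.67], [-1.22, 4.37], [0.12, 2.79], [-3.08, 3.08]. Speed limits (rad/s): [1.89, 1.89, 2.57, 3.01, 3.01, 3.01].

### API

Orientations are given as a rotation vector (axis times angle).
In Python, from workcell import move_pose, move_l, goto_joints, release, grab, pause, ik, sense, grab_frame, PlanningError, close_job, spot_in, cut_out, pinpoint, tip_reach gives the robot as it stands. Calls block until the motion is done:
- move_pose(position, orientation): joint-space move of the TCP to a pose.
- move_l(position, speed=0.15, rotation=None, stop_force=None): straight line of the TCP; rotation=None keeps the orientation; speed is the mean speed in m/s. With stop_force (N) it stops when the force on the tool has changed by that much, and returns True; else False.
- goto_joints(angles): joint-space move.
- release() and grab(): open the fingers fully, or close them until they stop; the grip force is fixed at half the most.
- pause(seconds).
- ik(position, orientation): joint angles nearest the present ones, or None.
- sense(): the state.
- grab_frame(name): name is "side" or "top"; returns a dict with "color" (384x512x3 uint8, red, green, blue), "K" (3x3 intrinsics, pixels), "world_to_cam" (4x4, takes a point from world to camera coordinates). Camera axes: x right, y down, z forward; pixel columns grow to the right and rows downward; lengths in m; the calibration is good to about 2 mm. A picture is of the moment at which its call begins. There is no depth.
A pose or a line that the arm cannot do raises PlanningError and nothing moves.
- close_job(): hands the job in, once; it reports no verdict.
Trained networks look in a picture, given as the dict that the camera call returned (one of the last four; its "shot" number tells which), for a name from the list of things; names that differ only in an ending like _2 or _b are one class to them, and where a whole thing is asked for, a point or a joint stands for the part that bears it (a point fixed in the world has none). Each returns a list of dicts, best first, with "confidence" (0 to 1); they miss things now and then, are a little off and sometimes report something else, mostly with a low value. They report only what shows in the picture. A call takes as long as a camera call. They do not tell look-alikes from the thing itself.
- spot_in(picture, name): "at" ([x, y, z] in m, in the coordinates of the camera as it stood for that picture, good to about 4 mm: the middle of the surface that is visible of it).
- cut_out(picture, name): "pixels" (384x512 bool, what is visible of it).
- pinpoint(picture, name): "at" ([x, y, z] in m, in the coordinates of the camera as it stood for that picture, good to about 4 mm: a listed point, or the origin of a listed thing).
The state is a dict: "time": time; "qpos": joint angles; "joint_velocities": joint speeds; "tau": joint torques, N m; "position": TCP position; "eef_rot": TCP orientation; "wrist_force": force on the tool from outside, world axes, zero at the start; "moment": the same for the moment, N m; "grip_width": opening from 0.0 (shut) to 1.0 (fully open).
Only numpy, scipy, OpenCV 4.12 (cv2) and the standard library are available. Lean on these libraries where they do the work, as an engineer would, in place of code of your own. Each camera call takes 0.05 s, during which the arm holds its last target. There are 200 camera calls.

## Working session

There is one attempt and no reset: what is moved stays moved. The work goes in short steps, each a Python script; the robot and the scene stay as the last script left them, time stands still between calls to the robot, and variables do not carry over. Pictures are saved under pics/ and viewed, about 8 in all and at most 12, crops included, and the job is handed in when it is done.

```bash
mkdir -p pics; ls; cat > h.py <<'E'
import numpy as np, cv2
from scipy.spatial.transform import Rotation as R
from workcell import *
def w(f,p):
    M=np.array(f["world_to_cam"]); return M[:3,:3].T@(np.array(p)-M[:3,3])
def px(f,P):
    M=np.array(f["world_to_cam"]); c=M[:3,:3]@np.array(P)+M[:3,3]; u=np.array(f["K"])@c; return u[:2]/u[2]
def save(f,n): cv2.imwrite("pics/"+n+".png",cv2.cvtColor(np.asarray(f["color"]),cv2.COLOR_RGB2BGR))
E
python3 - <<'E'
from h import *
np.set_printoptions(precision=4,suppress=True)
fs={n:grab_frame(n) for n in("side","top")}
for n,f in fs.items():
    save(f,n+"0")
    M=np.array(f["world_to_cam"]);print(n,"cam at",-M[:3,:3].T@M[:3,3])
    for k in ["case","shelf_edge","tray_floor","tray_front","hinge","catch","door_edge","bar_center","bar_end1","bar_end2","block_center","disc_center","honey","cup","tin","spatula"]:
        for d in pinpoint(f,k)[:3]: 
            P=w(f,d["at"]);print(k,P,px(f,P).round(),round(d["confidence"],2))
s=sense();print(s["position"],s["eef_rot"],s["time"],tip_reach)
E
python3 -c "
import cv2,numpy as np
a=cv2.imread('pics/side0.png');b=cv2.imread('pics/top0.png')
print(a.shape)"
```

```text
pics
side cam at [-0.1339 -1.0904  1.222 ]
case [0.7296 0.0934 0.0033] [277. 195.] 0.73
shelf_edge [0.5882 0.0944 0.2289] [246. 159.] 0.93
tray_front [0.506  0.0933 0.0399] [227. 208.] 0.87
hinge [0.6311 0.2094 0.0249] [240. 183.] 0.96
catch [0.6335 0.0024 0.2081] [271. 173.] 0.89
door_edge [0.4133 0.2207 0.1048] [187. 184.] 0.88
bar_center [ 0.5435 -0.1473  0.0224] [272. 248.] 0.92
bar_center [ 0.3846 -0.1026  0.0173] [224. 259.] 0.81
bar_center [ 0.3825 -0.2789  0.0209] [252. 295.] 0.72
bar_end1 [ 0.4911 -0.1133  0.0225] [253. 248.] 0.97
bar_end1 [ 0.4244 -0.0624  0.025 ] [229. 245.] 0.9
bar_end1 [ 0.3566 -0.2274  0.0147] [236. 288.] 0.88
bar_end2 [ 0.4911 -0.1133  0.0225] [253. 248.] 0.97
bar_end2 [ 0.4244 -0.0624  0.025 ] [229. 245.] 0.9
bar_end2 [ 0.3566 -0.2274  0.0147] [236. 288.] 0.88
block_center [ 0.568  -0.4072  0.022 ] [326. 298.] 0.69
disc_center [ 0.5355 -0.2712  0.0194] [291. 273.] 0.66
disc_center [0.4109 0.2183 0.1079] [187. 183.] 0.26
honey [ 0.724  -0.2002  0.002 ] [323. 242.] 0.9
honey [ 0.7115 -0.3359  0.0007] [346. 269.] 0.25
cup [ 0.7125 -0.338   0.0001] [346. 
[... 718 characters left out ...]
339   0.0173] [347. 241.] 0.67
bar_end2 [ 0.3524 -0.225   0.0204] [317. 257.] 0.81
bar_end2 [ 0.3413 -0.1557  0.0204] [298. 261.] 0.68
bar_end2 [ 0.4099 -0.339   0.0173] [347. 241.] 0.67
block_center [ 0.57   -0.4092  0.0215] [363. 197.] 0.61
disc_center [ 0.5356 -0.2764  0.022 ] [328. 207.] 0.82
honey [ 0.7195 -0.1986  0.0043] [304. 162.] 0.75
cup [ 0.707  -0.3388  0.0009] [340. 164.] 0.72
cup [0.4159 0.2127 0.0999] [194. 241.] 0.28
tin [0.661  0.4466 0.002 ] [137. 181.] 0.85
tin [ 0.5418 -0.1455  0.024 ] [293. 206.] 0.74
spatula [0.4464 0.4299 0.0037] [139. 236.] 0.87
spatula [ 0.541  -0.147   0.0228] [293. 207.] 0.45
[0.163  0.6034 0.2219] [-1.5609  0.2071 -0.2071] 1.7 0.008
(384, 512, 3)
```

View pics/side0.png

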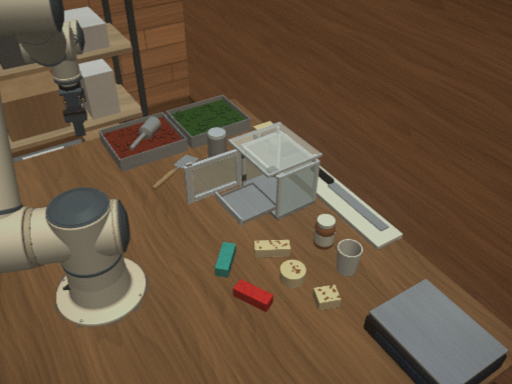

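View pics/top0.png

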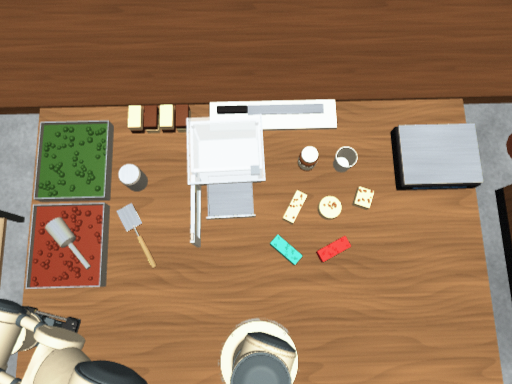

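Candidates, given as (side / top) pixels:
- **Cream bar with almonds:** (272,248) / (294,207).
- **Turquoise look-alike:** (226,259) / (286,250).
- **Red look-alike:** (253,295) / (333,249).
- **Short block:** (327,297) / (363,197).
- **Round cake:** (292,273) / (328,207).

By the description I choose the cream bar at (272,248) / (294,207). The door stands open at about 90° and the tray is pulled out. Next I'll refine the poses and check the choice in a crop.

```bash
cat > m.py <<'E'
from h import *
from scipy.optimize import minimize, least_squares
np.set_printoptions(precision=4,suppress=True)
def hullmask(f,P,S=4):
    q=np.array([px(f,p) for p in P]); q=((q+.5)*S-.5).astype(np.float32)
    m=np.zeros((384*S,512*S),np.uint8); cv2.fillConvexPoly(m,cv2.convexHull((q*16).round().astype(np.int32)),255,shift=4)
    return cv2.resize(m,(512,384),interpolation=cv2.INTER_AREA)/255.
def corners(x,y,yaw,L,W,z0,z1):
    r=R.from_euler('z',yaw).as_matrix()
    return [r@[a*L/2,b*W/2,0]+[x,y,z] for a in(-1,1) for b in(-1,1) for z in(z0,z1)]
def fitbar(masks,x0,z0=0):
    def c(v): return sum(np.abs(hullmask(f,corners(*v,.12,.045,z0,z0+.04))-m).sum() for f,m in masks)
    best=min((minimize(c,[x0[0],x0[1],a],method='Nelder-Mead',options=dict(initial_simplex=[[x0[0],x0[1],a],[x0[0]+.01,x0[1],a],[x0[0],x0[1]+.01,a],[x0[0],x0[1],a+.2]])) for a in x0[2]),key=lambda r:r.fun)
    return best.x,best.fun,[m.sum() for _,m in masks]
def barmask(f,at):
    u=px(f,at)
    c=[d for d in cut_out(f,"bar_center")]
    return min((np.asarray(d["pixels"]) for d in c),key=lambda m:np.hypot(*(np.argwhere(m).mean(0)[::-1]-u)))
E
cat > a.py <<'E'
from m import *
import collections
acc=collections.defaultdict(list); masks=[]
ks=["case","shelf_edge","tray_floor","tray_front","hinge","catch","door_edge"]
for rep in range(4):
  for n in("side","top"):
    f=grab_frame(n)
    if rep==0: masks.append((f,barmask(f,[.5425,-.148,.02])))
    for k in ks:
        for d in pinpoint(f,k)[:1]:
            if d["confidence"]>.5: acc[k,n].append(w(f,d["at"]))
for k in acc: print(k,len(acc[k]),np.mean(acc[k],0),np.std(acc[k],0))
print(fitbar(masks,[.5425,-.148,[-.3,-.6]]), )
for n,m in zip(("side","top"),masks):
  for i,e in enumerate(m[1:]): print(n,e.sum())
M={k:np.mean([np.mean(acc[k,n],0) for n in("side","top") if acc[k,n]],0) for k in ks if acc[k,"side"] or acc[k,"top"]}
mod={"case":(0,0),"shelf_edge":(-.141,0),"hinge":(-.097,.115)}
def res(v): return np.concatenate([R.from_euler('z',v[2]).as_matrix()[:2,:2]@mod[k]+v[:2]-M[k][:2] for k in mod])
r=least_squares(res,[.73,.09,0]);print("case",r.x,r.fun)
v,_,_=fitbar(masks,[.5425,-.148,[-.4]])
f=masks[0][0]
img=cv2.cvtColor(np.asarray(f["color"]),cv2.COLOR_RGB2BGR)
def crop(f,r,boxes,S=4):
    im=cv2.cvtColor(np.asarray(f["color"]),cv2.COLOR_RGB2BGR)[r[1]:r[3],r[0]:r[2]]
    im=cv2.resize(im,None,fx=S,fy=S,interpolation=cv2.INTER_CUBIC)
    for P in boxes:
        for a in range(8):
            for b in range(a):
                if bin(a^b).count('1')==1: cv2.line(im,*[tuple(int(t) for t in ((px(f,P[i])-r[:2]+.5)*S)) for i in(a,b)],(255,0,255),1)
    return im
B=[corners(*v,.12,.045,0,.04),corners(*r.x,.18,.24,0,.2)]
cv2.imwrite("pics/c1.png",np.hstack([crop(masks[0][0],(170,115,340,275),B,2.35),crop(masks[1][0],(180,110,350,270),B,2.35)]))
E
python3 a.py
```

```text
('case', 'side') 3 [0.7284 0.0978 0.0014] [0.0012 0.0004 0.0018]
('shelf_edge', 'side') 4 [0.5889 0.0941 0.2297] [0.0003 0.0015 0.0013]
('tray_floor', 'side') 4 [0.5891 0.0927 0.0281] [0.0009 0.0015 0.001 ]
('tray_front', 'side') 4 [0.507  0.0919 0.0411] [0.0019 0.0008 0.0011]
('hinge', 'side') 4 [0.6309 0.2097 0.0236] [0.0015 0.0014 0.0009]
('catch', 'side') 4 [0.6333 0.002  0.206 ] [0.0015 0.0003 0.0008]
('door_edge', 'side') 4 [0.414  0.2185 0.1063] [0.0012 0.0012 0.0013]
('shelf_edge', 'top') 4 [0.5928 0.023  0.1776] [0.0008 0.1167 0.0909]
('tray_floor', 'top') 4 [0.5854 0.0859 0.0271] [0.0018 0.0022 0.0019]
('tray_front', 'top') 4 [0.5594 0.0152 0.0282] [0.0914 0.1234 0.0158]
('hinge', 'top') 3 [0.6301 0.2046 0.022 ] [0.0017 0.0013 0.0006]
('door_edge', 'top') 4 [0.4162 0.2154 0.0992] [0.0008 0.001  0.0016]
('catch', 'top') 3 [ 0.6276 -0.0044  0.2032] [0.0009 0.0014 0.0017]
('case', 'top') 1 [ 0.7185 -0.2042  0.0049] [0. 0. 0.]
(array([ 0.5369, -0.1492, -0.5135]), np.float64(1219.7607843137255), [np.int64(525), np.int64(413)])
side 525
top 413
case [ 0.7093  0.0073 -0.3549] [-0.0141  0.0605 -0.0137 -0.0023  0.0279 -0.0583]
```

View pics/c1.png

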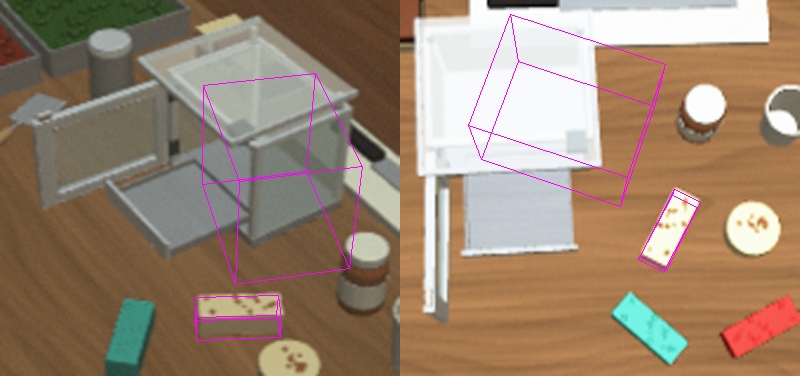

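The crop confirms the cream bar as the choice, at (670,230) in the right panel, and its overlay fits. The case fit was spoiled by false detections, so I'll redo it with medians and the tray-front edge line.

```bash
cat > b.py <<'E'
from m import *
f=grab_frame("top"); g=grab_frame("side")
def back(f,u,z):
    M=np.array(f["world_to_cam"]);d=M[:3,:3].T@np.linalg.inv(f["K"])@[*u,1];c=-M[:3,:3].T@M[:3,3]
    return c+d*(z-c[2])/d[2]
def ct(x,y): return ((x-400)/2.35+180-.5,y/2.35+110-.5)
def cs(x,y): return (x/2.35+170-.5,y/2.35+115-.5)
for nm,F,a,b,z in (("trayfront top",f,ct(462,253),ct(578,248),.055),("shelf front top",f,ct(417,175),ct(600,166),.23),("doortop",f,ct(443,178),ct(443,320),.188),("tray side top",f,ct(574,170),ct(576,245),.03),("shelf front side",g,cs(138,62),cs(243,138),.234)):
    A,B=back(F,a,z),back(F,b,z);print(nm,A,B,"angle",np.arctan2(*(B-A)[1::-1]), np.linalg.norm(B-A))
mk=[(F,barmask(F,[.5425,-.148,.02])) for F in(g,f)]
for F,m in mk: print(np.argwhere(m).mean(0)[::-1],m.sum())
for s in ([0],[1],[0,1]):
  for a in (-.2,-.5,-.8): print(s,fitbar([mk[i] for i in s],[.5425,-.148,[a]]))
v=fitbar(mk,[.5425,-.148,[-.5]])[0]
for F,m in mk: h=hullmask(F,corners(*v,.12,.045,0,.04));print(h.sum(),np.abs(h-m).sum(), (h*m).sum())
E
python3 b.py
```

```text
trayfront top [0.5044 0.1767 0.055 ] [ 0.5077 -0.0029  0.055 ] angle -1.5523712154213316 0.1797086214231376
shelf front top [0.5873 0.2197 0.23  ] [ 0.5939 -0.0348  0.23  ] angle -1.5448194138765734 0.2546234595768132
doortop [0.5923 0.1891 0.188 ] [0.3895 0.1885 0.188 ] angle -3.13835891247553 0.20275439815801505
tray side top [ 0.6385 -0.0001  0.03  ] [ 0.5166 -0.0002  0.03  ] angle -3.1409499037940485 0.12187023170424659
shelf front side [0.5868 0.2157 0.234 ] [ 0.6176 -0.029   0.234 ] angle -1.4452385026561816 0.24667089210806478
[272.6643 248.1469] 572
[294.621  207.2494] 409
[0] (array([ 0.5455, -0.145 , -0.5538]), np.float64(76.34509803921569), [np.int64(572)])
[0] (array([ 0.5455, -0.1466, -0.5553]), np.float64(75.93725490196078), [np.int64(572)])
[0] (array([ 0.5464, -0.1456, -0.5752]), np.float64(78.03921568627452), [np.int64(572)])
[1] (array([ 0.5391, -0.1511, -0.5221]), np.float64(27.705882352941174), [np.int64(409)])
[1] (array([ 0.5392, -0.1512, -0.5219]), np.float64(27.643137254901966), [np.int64(409)])
[1] (array([ 0.5392, -0.1512, -0.523 ]), np.float64(27.639215686274508), [np.int64(409)])
[0, 1] (array([ 0.5402, -0.1503, -0.5107]), np.float64(163.4823529411765), [np.int64(572), np.int64(409)])
[0, 1] (array([ 0.5408, -0.1501, -0.5025]), np.float64(162.48627450980393), [np.int64(572), np.int64(409)])
[0, 1] (array([ 0.5412, -0.1505, -0.5057]), np.float64(163.22745098039218), [np.int64(572), np.int64(409)])
661.9803921568628 120.34117647058824 556.8196078431372
422.25882352941176 42.14509803921568 394.55686274509804
```

```bash
cat >> h.py <<'E'
np.set_printoptions(precision=4,suppress=True)
YAW=.018; C=np.array([.730,.0945,0]); T=np.radians(36)
RC=R.from_euler('z',YAW).as_matrix()
def ori(psi,t,flip):
    a=np.array([np.sin(t)*np.cos(psi),np.sin(t)*np.sin(psi),-np.cos(t)]); z=flip*np.array([-np.sin(psi),np.cos(psi),0])
    return R.from_matrix(np.c_[np.cross(a,z),a,z]).as_rotvec(), a
def st(tag=""):
    s=sense(); print(tag,"t %.1f"%s["time"],np.array(s["position"]),"F",np.array(s["wrist_force"]),"grip %.3f"%s["grip_width"])
H=np.array([.6305,.207,0])
def doorpt(q,r=.215,z=.105,off=0): # point on the outer face, off = stand-off
    return H+RC@[-r*np.sin(q)-(.007+off)*np.cos(q),-r*np.cos(q)+(.007+off)*np.sin(q),z]
E
python3 - <<'E'
from h import *
for fl in(1,-1):
    o,a=ori(-.53,T,fl); print(fl,"pick",ik(np.array([.5415,-.149,.0205])+a*[.011,.011,0],o))
    o2,a2=ori(YAW,T,fl); print("place",ik(np.array([.585,.078,.05]),o2),"pre",ik(np.array([.48,.078,.16]),o2))
    o3,_=ori(YAW,np.radians(40),fl); print("tray",ik([.645,.093,.03],o3), ik([.46,.09,.03],o3))
    for q in(1.6,1.2,.8,.4,0):
        for dpsi in(0,.5):
            o4,a4=ori(YAW-q+dpsi,np.radians(40),fl); print("door",q,dpsi,ik(doorpt(q)-.008*a4,o4))
E
```

```text
1 pick [-0.2925  0.7322  2.1818  3.4958  0.4102  1.4373]
place [0.0384 0.6539 2.1353 3.1857 0.2761 1.5449] pre None
tray [0.069  0.7448 2.0392 3.2396 0.3414 1.5175] [0.1088 0.8897 2.525  3.2123 0.9704 1.6005]
door 1.6 0 [ 0.7164  0.7037  1.5609 -0.508   1.4089  0.9499]
door 1.6 0.5 [ 0.8172  0.6237  1.7927 -0.7423  1.1199  0.7988]
door 1.2 0 [ 0.6602  0.597   1.8781 -0.7937  1.0523  0.8152]
door 1.2 0.5 None
door 0.8 0 None
door 0.8 0.5 [0.2344 0.5117 2.3684 3.8899 0.4853 1.2935]
door 0.4 0 [0.1036 0.5195 2.2117 4.0892 0.3785 1.0426]
door 0.4 0.5 [-0.2398  0.5126  2.2795  2.5032  0.3874  1.8938]
door 0 0 [-0.1796  0.5432  2.0802  2.4978  0.2118  2.0516]
door 0 0.5 [-0.4064  0.5709  1.9689  1.3512  0.5536  2.6053]
-1 pick [-0.2925  0.7322  2.1818  3.4958  0.4102 -1.7043]
place [ 0.0384  0.6539  2.1353  3.1857  0.2761 -1.5967] pre None
tray [ 0.069   0.7448  2.0392  3.2396  0.3414 -1.6241] [ 0.1088  0.8897  2.525   3.2123  0.9704 -1.5411]
door 1.6 0 [ 0.7164  0.7037  1.5609 -0.508   1.4089 -2.1917]
door 1.6 0.5 [ 0.8172  0.6237  1.7927 -0.7423  1.1199 -2.3428]
door 1.2 0 [ 0.6602  0.597   1.8781 -0.7937  1.0523 -2.3264]
door 1.2 0.5 None
door 0.8 0 None
door 0.8 0.5 [ 0.2344  0.5117  2.3684  3.8899  0.4853 -1.848 ]
door 0.4 0 [ 0.1036  0.5195  2.2117  4.0892  0.3785 -2.099 ]
door 0.4 0.5 [-0.2398  0.5126  2.2795  2.5032  0.3874 -1.2478]
door 0 0 [-0.1796  0.5432  2.0802  2.4978  0.2118 -1.09  ]
door 0 0.5 [-0.4064  0.5709  1.9689  1.3512  0.5536 -0.5363]
```

```bash
python3 - <<'E'
from h import *
def chk(n,p,o):
    q=ik(p,o); print(n,np.round(p,3),None if q is None else np.array(q))
for td in (40,43):
    t=np.radians(td); print(td)
    o,a=ori(-.53,t,-1); p=np.array([.5415,-.149,.0215])+a*[.011,.011,0]
    for dz in(0,.06,.12,.2): chk("pick",p+[0,0,dz],o)
    o2,a2=ori(YAW,t,-1)
    for x,z in((.585,.05),(.585,.08),(.53,.1),(.48,.13),(.45,.12)): chk("place",[x,.078,z],o2)
    for x,z in((.61,.03),(.45,.03),(.45,.12)): chk("tray",[x,.09,z],o2)
    for q in(.5,.25,0): chk("door",doorpt(q,z=.09,off=.012),o2)
for q in(1.6,1.3,1,.7,.5):
    o5,_=ori(0,0.,-1); chk("vert",doorpt(q,z=.14,off=.018),o5)
o5,_=ori(0,0.,-1)
E
```

```text
40
pick [ 0.548 -0.153  0.022] [-0.2803  0.7763  2.2285  3.4421  0.5665 -1.6336]
pick [ 0.548 -0.153  0.081] [-0.2803  0.6053  2.2034  3.5805  0.3831 -1.7885]
pick [ 0.548 -0.153  0.142] [-0.2803  0.4438  2.1552  3.9979  0.2119 -2.2229]
pick [ 0.548 -0.153  0.222] [-0.2803  0.2584  2.0613 -0.8591  0.2114  2.6117]
place [0.585 0.078 0.05 ] [ 0.0395  0.6928  2.1886  3.1742  0.438  -1.5838]
place [0.585 0.078 0.08 ] [ 0.0395  0.6111  2.1739  3.1829  0.3417 -1.5932]
place [0.53  0.078 0.1  ] [ 0.0465  0.5477  2.2942  3.1888  0.3987 -1.5924]
place [0.48  0.078 0.13 ] [ 0.0553  0.442   2.3848  3.2057  0.3837 -1.6017]
place [0.45  0.078 0.12 ] [ 0.0625  0.4899  2.4741  3.1991  0.5208 -1.5866]
tray [0.61 0.09 0.03] [ 0.0675  0.7434  2.1267  3.2185  0.4271 -1.6029]
tray [0.45 0.09 0.03] [ 0.1134  0.9205  2.5577  3.2129  1.0336 -1.5342]
tray [0.45 0.09 0.12] [ 0.1134  0.4878  2.4632  3.2677  0.5087 -1.6079]
door [0.514 0.025 0.09 ] [-0.1319  0.5861  2.3649  2.9438  0.5103 -1.5128]
door [0.563 0.002 0.09 ] [-0.1811  0.5794  2.242   2.7995  0.3887 -1.4058]
door [ 0.615 -0.008  0.09 ] [-0.183   0
[... 807 characters left out ...]
  3.2141  1.2561 -1.5192]
tray [0.45 0.09 0.12] [ 0.1192  0.5554  2.517   3.2512  0.6816 -1.5819]
door [0.514 0.025 0.09 ] [-0.1393  0.6393  2.4119  2.9668  0.6613 -1.5478]
door [0.563 0.002 0.09 ] [-0.1894  0.6166  2.2847  2.8537  0.5173 -1.4715]
door [ 0.615 -0.008  0.09 ] [-0.1902  0.618   2.1511  2.7639  0.3923 -1.3727]
vert [0.416 0.234 0.14 ] [ 0.3882  0.3999  1.8006 -0.      0.9411  1.9589]
vert [0.417 0.17  0.14 ] [ 0.2536  0.3684  1.8618 -0.      0.9114  1.8244]
vert [0.438 0.108 0.14 ] [ 0.1102  0.3691  1.8605 -0.      0.912   1.681 ]
vert [0.476 0.056 0.14 ] [-0.0079  0.4017  1.7971 -0.      0.9428  1.5629]
vert [0.509 0.028 0.14 ] [-0.0621  0.4377  1.7257 -0.      0.9782  1.5087]
```

```bash
sed -i 's/radians(36)/radians(43)/' h.py; python3 - <<'E'
from h import *
o,a=ori(-.53,T,-1); p=np.array([.5415,-.149,.0215])+a*[.011,.011,0]
q=list(sense()["qpos"]); q[1]=0.; goto_joints(q); st("A")
goto_joints([-.2708,.05,2.195,3.7542,.3089,-1.9692]); st("B")
move_pose(p+[0,0,.12],o); st("C")
for n in("top","side"): save(grab_frame(n),n+"C")
print(move_l(p,.1,stop_force=15)); st("D"); grab(); st("E")
E
python3 -c "
import cv2,numpy as np
a=cv2.imread('pics/topC.png')[120:270,200:370];b=cv2.imread('pics/sideC.png')[180:310,190:360]
cv2.imwrite('pics/cC.png',np.vstack([cv2.resize(a,None,fx=2,fy=2),cv2.resize(b,None,fx=2,fy=2)]))"
```

```text
A t 6.4 [0.1427 0.5494 0.5191] F [ 0.5774 -0.301  -0.5392] grip 1.004
B t 9.6 [ 0.546  -0.152   0.3828] F [ 0.0394 -0.362  -0.2997] grip 0.994
C t 10.6 [ 0.5483 -0.1528  0.1424] F [-0.6204 -0.1004  0.4575] grip 1.000
False
D t 12.0 [ 0.5481 -0.1528  0.0221] F [0.1094 0.771  0.4855] grip 0.999
E t 12.8 [ 0.548  -0.1527  0.0215] F [0.4865 1.4874 0.754 ] grip 0.491
```

View pics/cC.png

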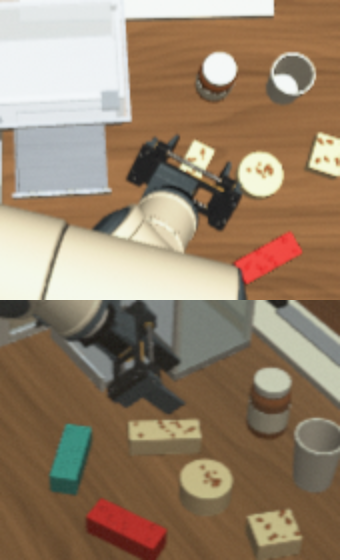

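The gripper is above the cream bar at (195,155) in the top view, and the grasp width of 44.7 mm matches. Next I'll carry it to the tray and place it.

```bash
python3 - <<'E'
from h import *
p=np.array(sense()["position"]); o2,a2=ori(YAW,T,-1)
move_l(p+[0,0,.11],.12); st("lift")
move_l([.45,-.02,.135],.15,rotation=o2); st("via")
move_l([.46,.078,.135],.12)
tf=np.array([.5065,.090,0])+RC@[.084-.006,-.012,0]   # bar centre target
g=tf+a2*[.011,.011,0]
move_l([g[0],g[1],.085],.1); st("over")
for n in("top","side"): save(grab_frame(n),n+"F")
print(move_l([g[0],g[1],.043],.03,stop_force=4)); st("down")
E
python3 -c "
import cv2,numpy as np
a=cv2.imread('pics/topF.png')[120:270,170:340];b=cv2.imread('pics/sideF.png')[130:280,160:330]
cv2.imwrite('pics/cF.png',np.hstack([cv2.resize(a,None,fx=2.3,fy=2.3),cv2.resize(b,None,fx=2.3,fy=2.3)]))"
```

```text
lift t 13.9 [ 0.5477 -0.1526  0.1311] F [-0.0152 -0.0874 -2.816 ] grip 0.490
via t 15.3 [ 0.4504 -0.0202  0.135 ] F [-0.8543 -0.3201 -1.8574] grip 0.489
over t 17.9 [0.5917 0.0795 0.0851] F [ 0.3002 -0.4383 -3.1586] grip 0.495
True
down t 19.1 [0.5927 0.0796 0.0474] F [ 1.4004 -0.056   4.1474] grip 0.492
```

View pics/cF.png

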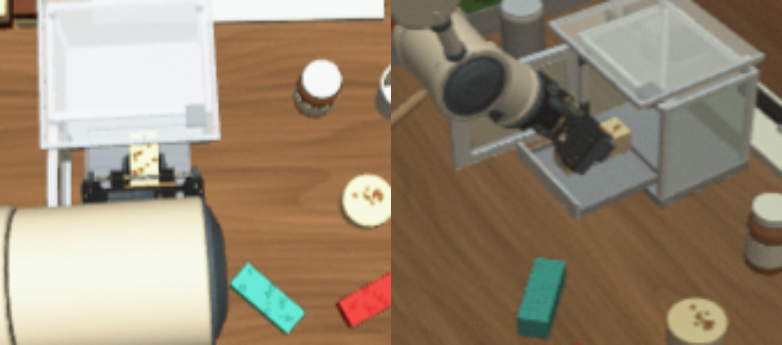

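Contact came at the expected height (z 0.047), so I'll release, retreat and look.

```bash
python3 - <<'E'
from h import *
o2,a2=ori(YAW,T,-1)
release(); st("rel")
p=np.array(sense()["position"])
move_l(p+[0,0,.012],.04)
p=np.array(sense()["position"])
move_l(p-.10*a2,.12); st("back")
move_l([.43,.09,.135],.15)
grab(); st()
for n in("top","side"):
    f=grab_frame(n); save(f,n+"G")
    for k in("tray_front","tray_floor","bar_center"):
        for d in pinpoint(f,k)[:1]: print(n,k,w(f,d["at"]),d["confidence"])
    for k in("bar_center",):
        for d in pinpoint(f,k): print(n,k,w(f,d["at"]),d["confidence"])
E
python3 -c "
import cv2,numpy as np
a=cv2.imread('pics/topG.png')[120:270,170:340];b=cv2.imread('pics/sideG.png')[130:280,160:330]
cv2.imwrite('pics/cG.png',np.hstack([cv2.resize(a,None,fx=2.3,fy=2.3),cv2.resize(b,None,fx=2.3,fy=2.3)]))"
```

```text
rel t 20.0 [0.5918 0.0795 0.0468] F [ 0.5268  0.2314 -0.5228] grip 1.000
back t 21.4 [0.5243 0.0783 0.1323] F [-0.4291 -0.3678 -0.8226] grip 0.999
 t 23.5 [0.43  0.09  0.135] F [-0.445  -0.0004  0.0258] grip 0.005
top tray_front [0.5104 0.0866 0.0387] 0.74
top tray_floor [0.5857 0.0855 0.0248] 0.7
top bar_center [ 0.3822 -0.2852  0.0214] 0.92
top bar_center [ 0.3822 -0.2852  0.0214] 0.92
top bar_center [0.5798 0.0777 0.0505] 0.72
top bar_center [ 0.3844 -0.1133  0.0215] 0.61
top bar_center [ 0.5347 -0.2798  0.0211] 0.34
side tray_front [0.5063 0.0957 0.0422] 0.8
side tray_floor [0.5902 0.0921 0.0302] 0.73
side bar_center [ 0.3843 -0.1047  0.0224] 0.95
side bar_center [ 0.3843 -0.1047  0.0224] 0.95
side bar_center [ 0.3831 -0.278   0.0203] 0.75
side bar_center [0.5867 0.0799 0.0451] 0.63
side bar_center [0.5879 0.093  0.0291] 0.38
side bar_center [ 0.537  -0.2705  0.021 ] 0.25
```

View pics/cG.png

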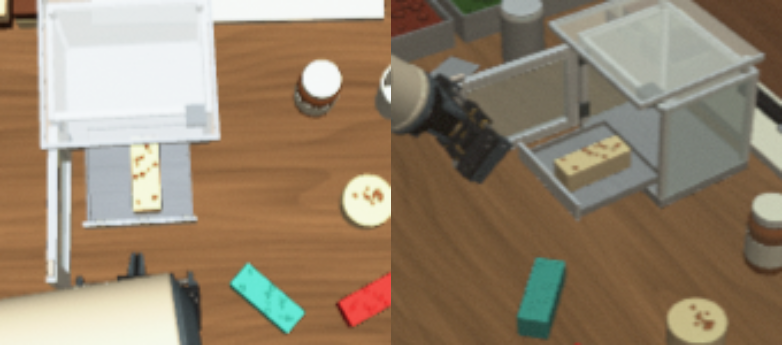

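The bar lies flat inside the tray, at (145,178) in the top panel and (590,155) in the side panel. Next I'll push the tray home.

```bash
python3 - <<'E'
from h import *
y=lambda x:.0935+YAW*(x-.645)-.004
move_l([.45,y(.45),.10],.15); move_l([.45,y(.45),.033],.1); st("low")
print(move_l([.615,y(.615),.033],.06,stop_force=12)); st("p1")
print(move_l([.642,y(.642),.033],.02,stop_force=10)); st("p2")
p=np.array(sense()["position"])
move_l([.45,p[1],.033],.15); st("back")
move_l([.43,y(.43),.13],.15)
for n in("top","side"):
    f=grab_frame(n); save(f,n+"I")
    for k in("tray_front","bar_center","door_edge"):
        for d in pinpoint(f,k): print(n,k,w(f,d["at"]),d["confidence"])
E
python3 -c "
import cv2,numpy as np
a=cv2.imread('pics/topI.png')[120:270,170:340];b=cv2.imread('pics/sideI.png')[130:280,160:330]
cv2.imwrite('pics/cI.png',np.hstack([cv2.resize(a,None,fx=2.3,fy=2.3),cv2.resize(b,None,fx=2.3,fy=2.3)]))"
```

```text
low t 25.3 [0.4499 0.0861 0.0338] F [-0.702   0.3184  0.924 ] grip 0.003
False
p1 t 28.2 [0.6149 0.0889 0.033 ] F [-0.9485  1.459   0.6905] grip 0.006
True
p2 t 29.0 [0.6293 0.0893 0.0323] F [-3.3821 -0.5803  3.577 ] grip 0.007
back t 30.3 [0.4504 0.0893 0.0331] F [-0.1228  0.5468 -0.4722] grip -0.000
top tray_front [ 0.6274 -0.0055  0.2063] 0.25
top bar_center [ 0.3821 -0.2814  0.0224] 0.75
top door_edge [0.4122 0.2148 0.0999] 0.7
top door_edge [0.6296 0.2055 0.0245] 0.26
side tray_front [0.6458 0.0997 0.039 ] 0.69
side bar_center [ 0.3827 -0.1067  0.0208] 0.89
side bar_center [ 0.3842 -0.2778  0.0207] 0.77
side bar_center [0.7321 0.0864 0.0395] 0.46
side bar_center [ 0.71   -0.3399  0.0022] 0.38
side door_edge [0.4148 0.2175 0.1081] 0.78
side door_edge [0.6472 0.097  0.0372] 0.54
```

View pics/cI.png

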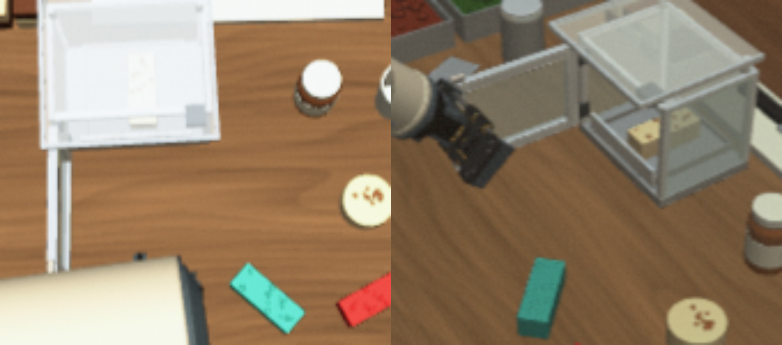

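The tray is home: it hit a rigid stop at the expected x, and tray_front reads 0.646. The bar is inside. Next comes door stage 1, with the tool vertical and pushing from the left.

```bash
python3 - <<'E'
from h import *
q=list(sense()["qpos"]); q[1]=0.; goto_joints(q)
goto_joints([.65,0.,1.8,0,.94,-.9]); st("up")
o5,_=ori(0,0.,1)
P=doorpt(1.6,r=.212,z=.14,off=.06); 
j=ik(P+[0,0,.12],o5); print(np.array(j))
move_pose(P+[0,0,.12],o5); move_l(P,.15); st("beside")
for qq in np.arange(1.6,.44,-.145):
    if move_l(doorpt(qq,r=.212,z=.14,off=.018),.09,stop_force=12): print("STOP",qq); st(); break
st("end1")
f=grab_frame("side"); save(f,"sideJ")
f2=grab_frame("top")
for F in(f,f2):
    for d in pinpoint(F,"door_edge"): print(w(F,d["at"]),d["confidence"])
print(doorpt(.45))
E
python3 -c "
import cv2
b=cv2.imread('pics/sideJ.png')[110:280,120:340]
cv2.imwrite('pics/cJ.png',cv2.resize(b,None,fx=2.5,fy=2.5))"
```

```text
up t 35.4 [0.3477 0.3392 0.3337] F [-0.7508  0.6382  0.3384] grip 0.006
[ 0.4638  0.2812  1.5869  0.      1.2736 -1.107 ]
beside t 36.9 [0.4195 0.2768 0.141 ] F [-0.2783  0.1994 -0.1428] grip 0.006
end1 t 41.4 [0.5208 0.0237 0.1398] F [-0.3855  0.0785  0.1862] grip 0.005
[0.5412 0.0145 0.1072] 0.6
[0.5341 0.0147 0.105 ]
```

View pics/cJ.png

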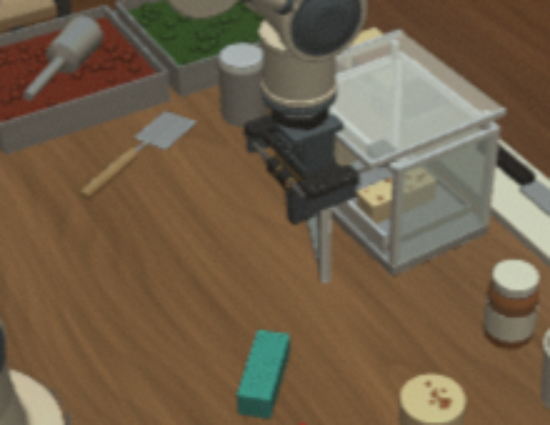

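The door is now at about 0.42 rad. For stage 2 I'll use a tilted tool under the shelf, slow and force-limited.

```bash
python3 - <<'E'
from h import *
p=np.array(sense()["position"])
move_l([.42,.03,.16],.15)
q=list(sense()["qpos"]); q[1]=-.05; goto_joints(q); 
o2,a2=ori(YAW,T,-1)
D=lambda q,b=0: doorpt(q,z=.085)-RC@[.017+b,0,0]
tgt=[-.14,.0,2.5,2.97,.66,-1.55]; goto_joints(tgt); st("flip")
S=D(.45,.05); print(S); move_pose(S+[0,0,.03],o2); st("pre"); move_l(S,.1)
for qq in(.42,.33,.24,.16,.1):
    if move_l(D(qq),.06,stop_force=12): print("STOP",qq); break
st("q.1")
print(move_l(D(-.035),.015,stop_force=18)); st("shut"); print(D(0))
E
```

```text
flip t 45.7 [0.4744 0.0299 0.3814] F [0.2994 0.0939 0.5742] grip 0.008
[0.4671 0.0135 0.085 ]
pre t 46.7 [0.4674 0.0135 0.1157] F [ 0.0306  0.5284 -0.1585] grip 0.003
q.1 t 50.0 [ 0.5893 -0.0071  0.0851] F [0.0235 0.2553 0.7029] grip 0.003
True
shut t 51.5 [ 0.6131 -0.008   0.0841] F [-5.3368 -0.6008  3.4768] grip 0.005
[ 0.6104 -0.0084  0.085 ]
```

```bash
python3 - <<'E'
from h import *
p=np.array(sense()["position"])
move_l([.45,p[1],.085],.12); move_l([.42,-.02,.13],.15); st("back")
for n in("side","top"):
    f=grab_frame(n); save(f,n+"K")
    for k in("door_edge","bar_center"):
        for d in pinpoint(f,k): print(n,k,w(f,d["at"]),d["confidence"])
print("shut:",doorpt(0),"q=.03:",doorpt(.03))
E
python3 -c "
import cv2,numpy as np
a=cv2.imread('pics/topK.png')[100:250,170:380];b=cv2.imread('pics/sideK.png')[110:310,150:360]
cv2.imwrite('pics/cK.png',np.hstack([cv2.resize(b,(600,571)),cv2.resize(a,(200,143)).repeat(1,0) if 0 else np.zeros((571,0,3),np.uint8)]))"
```

```text
back t 53.6 [ 0.421  -0.0206  0.1306] F [ 0.77   -0.75   -0.0059] grip 0.004
side door_edge [ 0.6295 -0.0032  0.1067] 0.7
side bar_center [ 0.3828 -0.1058  0.0205] 0.83
side bar_center [ 0.3832 -0.2773  0.0215] 0.74
top door_edge [ 0.6302 -0.0124  0.0967] 0.43
top door_edge [ 0.661   0.4439 -0.0014] 0.43
shut: [ 0.6274 -0.0081  0.105 ] q=.03: [ 0.6209 -0.0079  0.105 ]
```

View pics/cK.png

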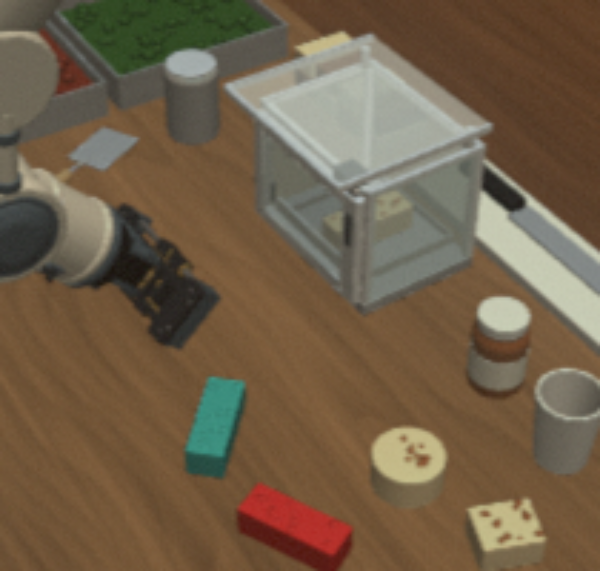

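```bash
python3 -c "
from workcell import *
print(sense()['time']); print(close_job())"
```

```text
53.875
the job is handed in; nothing more can be done
None
```

The nougat bar is in the tray, the tray is home, and the door is shut. I handed the job in at about 54 s of the 72 s allowed.

- **Bar:** I laid the cream bar flat in the tray and let go. It touched down within 1 mm of the expected height, and the pictures show it flat in the tray and, after the tray went in, inside the case.
- **Tray:** It reached a rigid stop about where calculated. The side camera then put its front at x = 0.646 against 0.645 expected; the top camera could not see it.
- **Door:** I pushed it round in two stages, the last slow and set to stop at an 18 N force rise. It stopped at the end instead of springing back at the catch's 7–10 N, 2.7 mm past my estimate of shut. After I backed off, both cameras put the edge at x ≈ 0.630, against 0.627 for shut and 0.621 for 0.03 rad, so I take it as latched. That margin is only a few millimetres, and I could not test the catch directly.
- **Other items:** Those in the last picture look undisturbed, and the arm was clear of everything at hand-in.

**Disagreements:** The two cameras differ by about 5 mm throughout, so I worked with averaged positions. My first fit of the case's position was spoiled by false detections, and I redid it before moving.

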